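Lock the latch clamp with the long T-handle key

ROBOT

A 7-joint arm with a two-finger parallel gripper is mounted at the origin on the work surface. World frame = base frame: x ahead of the robot, y to its left, z up, the work surface at z = 0. Lengths are in m, angles in rad, forces in N, time in s.
With the tool pointing down it reaches from about 0.4 to 0.75 m from the base axis. Payload 19.5 kg.
Tool frame: the origin (TCP) lies midway between the tips of the shut fingers; the grasp point (between the pads) lies 19 mm behind it (arm.grip_point_offset is the distance from the TCP to the grasp point, in m); z points along the fingers, y is the line along which they close (so a half turn about z gives the same grasp; the last joint's range is limited). The gripper opens to 85 mm and grips with 20 to 120 N. Pads are 22 mm wide; open, the fingers measure 114 mm over their backs; the gripper's body (76 mm by 85 mm) begins 54 mm behind the grasp point. The pads swing forward as they close: fully open they stand 13 mm farther back than shut.
Start: joints at [-1.273, 0.707, -0.028, 1.485, 0.022, 0.951, -0.075], TCP at [0.192, 0.542, 0.231] pointing down, gripper open.
Joint ranges: [-2.71, 2.71], [-0.32, 2.16], [-1.57, 1.52], [0, 2.45], [-1.46, 4.6], [0, 2.02], [-2.83, 2.83]. Speed limits (rad/s): [1.89, 1.89, 2.57, 2.57, 3.01, 3.01, 3.01].

INTERFACE

Orientations are given as a unit quaternion [w, x, y, z].
In Python, from plant import readout, imaging, ticket, arm gives the robot as it stands.
- The arm moves only by the shell command python3 -m creep 'ROWS' [FORCE]. ROWS is JSON, a list of rows, each an object with "dr": the turn, a rotation vector about the tool's x, y, z in degrees, a list of three; "offset": the shift along the tool's x, y, z in m, a list of three; "gripper": the opening, from -1 (shut) to 1 (fully open). In form: [{"dr": [rx, ry, rz], "offset": [x, y, z], "gripper": gripper}, ...]. A call has 1 to 12 rows; each row shifts and turns the commanded pose from where the row before left it, along the tool's axes as they then stand; what a row does not reach is not made up. A row lasts 1/8 s, in which the tool goes at most 62.5 mm and 10.7 degrees, less where a joint would pass 70% of its speed; a pose out of reach is approached as far as the arm can. A call is refused whole if a number of a shift passes 0.0625 or a number of a turn 10.7, either way. A call with a gripper value outside its range is refused whole. The fingers move at their own pace and stop on an object; FORCE is the grip in N (left out, the last holds). Time passes only in rows, so rows that do not move let the fingers close. It gives the time, the measured TCP pose, the force, the opening and the grip force at its end, in the units of the state.
- readout.sense(): the state, without advancing time (a new reading comes with each control period).
- imaging.read_camera(name): name is "side" or "top"; returns (picture, depth): 420x560x3 uint8, red, green, blue; 420x560 float32, m along the optical axis (not along the pixel's ray), 0 where there is no reading.
- imaging.get_calibration(name): a dict with "camera_matrix" (3x3 intrinsics, pixels), "k1" (the pictures are not rectified: a ray, as slopes to the right and down, at radius r is drawn at 1 + k1 r^2 times it, then the intrinsics apply), "extrinsics" (4x4, takes a point from world to camera coordinates). Camera axes: x right, y down, z forward; pixel columns grow to the right and rows downward; lengths in m; the calibration is good to about 2 mm. A picture is of the moment at which its call begins. get_calibration takes no time and is no camera call.
- ticket.job_done(): hands the job in; it is judged then, once.
The state is a dict: "time_s": time; "q": joint angles; "joint_velocities": joint speeds; "joint_torque": joint torques, N m; "tcp_pos": TCP position; "orientation": TCP orientation; "force": force on the tool from outside, world axes, zero at the start; "ft_torque": the same for the moment, N m; "gripper_width": opening from 0.0 (shut) to 1.0 (fully open); "grip_force": force on a finger pad.
Only numpy, scipy, OpenCV 4.12 (cv2) and the standard library are available. Lean on these libraries where they do the work, as an engineer would, in place of code of your own. Each camera call takes 0.05 s, during which the arm holds its last target. There are 200 camera calls.

TASK

Take the longer of the two T-handle keys out of the rack, lower it down the guide tube of the clamp fixture until its blade sits in the slot of the recessed clamp screw, and with the key turn the screw clockwise (seen from above) to its stop, so that the clamp finger lies over the black ratchet. Then let go and leave the key standing in the tube, blade still in the slot.

Things in the scene. Friction and masses are not known exactly. Their poses are not given: they have to be found in the camera images.
- long_key: The taller of two steel T-keys standing blade down in a 45 mm high rack, 110 mm apart (the short one, 78 mm, cannot reach). 148 mm tall, 0.3 kg. Origin: centre of the blade's end, 40 mm deep in the rack; z up. Blade 18 (x) x 6 (y) x 14 mm; shank 18 mm dia; crossbar handle 90 (x) x 14 (y) mm from z = 130 to 148 mm. Same when turned half round.
- slot (a point): Centre of the screw's slot floor, on the tube's axis, 35 mm above the table. Turns with the screw: x runs along the slot (lay the key's x along it, either way round) and the way the 60 mm clamp finger below the tube points; z up. Slot 10 mm wide, ribs 11 mm high with round tops; the blade has about 15 degrees of play either way. Fully home, the key's origin is here.
- tube_mouth (a point): Centre of the guide tube's upper rim, 79 mm straight above the slot floor. Funnel about 54 mm inside diameter, narrowing to the 23 mm bore over 22 mm of depth. With the key home its crossbar's underside is 51 mm above this point. The tube stands on a grey 120 x 160 mm fixture that also holds a black latch ratchet.
- clamp_screw (a joint): Screw angle in rad, growing clockwise seen from above: starts at 0 to 0.2 (finger beside the ratchet), hard stop at 0.9 (finger over the ratchet). About 0.1 N m of friction; stays where it is left. Take up the blade's free play as well: the key turns 0.3 to 0.4 rad further than the screw.
Things that resemble listed ones, but are neither listed nor needed, are in the scene too. Leave any blue or pink look-alike of the long_key alone.

How it is judged:
On the way, in this order (a step that is already met when the one before it is completed fails the run):
1. the long key's blade is down in the slot of the clamp screw (z of long_key in the frame of slot below 0.007 m and horizontal distance between long_key and slot below 0.008 m), for 0.1 s.
2. the screw is turned clockwise to within 0.18 rad of its stop by the key held in the fingers (value of joint clamp_screw above 0.72 rad and z of long_key in the frame of slot below 0.008 m and horizontal distance between long_key and slot below 0.008 m and contact force between the fingers and long_key above 0.3 N), for 0.1 s.
At the end, for the whole second after the job is handed in: The clamp screw is within 0.18 rad (10 degrees) of its clockwise stop (joint above 0.72), and the released long key stands at rest in the tube within 0.2 rad of upright, its blade end within 8 mm of the slot floor in height and within 8 mm of the slot's centre sideways (value of joint clamp_screw above 0.72 rad and z of long_key in the frame of slot below 0.008 m and horizontal distance between long_key and slot below 0.008 m and angle between long_key's own z axis and vertical below 0.2 rad and linear speed of long_key below 0.02 m/s); the robot touches nothing.
It also fails if it takes over 48 s, if anything falls off the work surface, if the arm or the gripper's body presses on something with over 40 N, if the wrist force passes 120 N, or if a joint passes its speed limit or range.

## Working session

There is one attempt and no reset: what is moved stays moved. The work goes in short steps, Python scripts to look and compute and a shell command to move; the robot and the scene stay as the last step left them, time stands still between calls to the robot, and variables do not carry over. Pictures are saved under pics/ and viewed, at most 10 in all, crops included, and the job is handed in when it is done.

```bash
ls; mkdir -p pics
cat > h.py <<'E'
import numpy as np, cv2
from plant import readout, imaging, ticket, arm
def snap(n):
    p,d=imaging.read_camera(n); np.savez(f'pics/{n}.npz',p=p,d=d); return p,d
def load(n):
    z=np.load(f'pics/{n}.npz'); return z['p'],z['d']
def cloud(n,d):
    c=imaging.get_calibration(n); K=np.array(c['camera_matrix'],float); E=np.array(c['extrinsics'])
    v,u=np.mgrid[:420,:560]
    pts=np.stack([u,v],-1).reshape(-1,1,2).astype(np.float64)
    s=cv2.undistortPoints(pts,K,np.array([c['k1'],0,0,0.])).reshape(420,560,2)
    P=np.dstack([s*d[...,None],d])
    W=(P-E[:3,3])@E[:3,:3]
    W[d<=0]=np.nan
    return W
def proj(n,X):
    c=imaging.get_calibration(n); K=np.array(c['camera_matrix'],float); E=np.array(c['extrinsics'])
    return cv2.projectPoints(np.atleast_2d(np.array(X,float)),cv2.Rodrigues(E[:3,:3])[0],E[:3,3],K,np.array([c['k1'],0,0,0.]))[0].reshape(-1,2)
E
python3 - <<'E'
from h import *
for n in('side','top'):
    p,d=snap(n); cv2.imwrite(f'pics/{n}0.png',p[...,::-1])
    E=np.array(imaging.get_calibration(n)['extrinsics']);print(n,-E[:3,:3].T@E[:3,3],E[2,:3])
print(readout.sense(),arm.grip_point_offset)
E
```

```text
pics
side [0.32885731 0.46623227 0.60006164] [ 0.24703451 -0.65094591 -0.71780455]
top [ 0.43970204 -0.01694725  0.90736468] [ 0.06733501  0.02332986 -0.99745763]
{'time_s': 0.1, 'q': array([-1.27269893,  0.70701377, -0.02764297,  1.48492707,  0.02201534,
        0.95095653, -0.075527  ]), 'joint_velocities': array([-0.00053692, -0.00053819,  0.00020666, -0.0013243 , -0.00020827,
        0.00054307,  0.00086685]), 'joint_torque': array([ 1.81497027e-03, -8.84296775e+01,  1.23697825e+00, -2.36456788e+01,
        1.71936041e-02,  4.98289781e-03,  1.25224699e-05]), 'tcp_pos': array([0.19155664, 0.54189768, 0.23089543]), 'orientation': array([-7.10732143e-05,  1.69082244e-01,  9.85601818e-01, -4.95864315e-04]), 'force': array([-0.0356548 , -0.05592841,  0.58649464]), 'ft_torque': array([ 0.03033923, -0.04388382,  0.00962245]), 'grip_force': 0.0, 'gripper_width': 1.0031737608449178} 0.0187
```

View pics/side0.png

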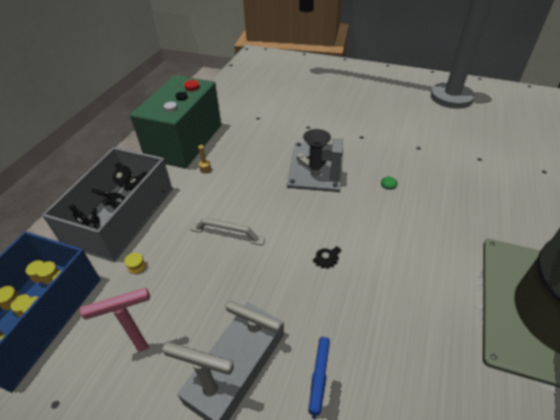

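View pics/top0.png

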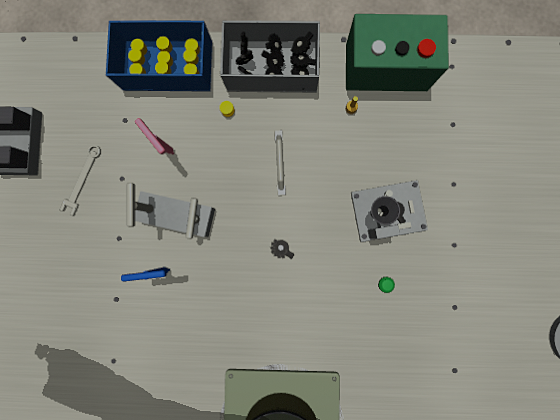

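Candidates: steel key at top (130,205) / side (198,358), steel key at top (193,218) / side (252,315), pink look-alike at top (153,136), blue look-alike at top (146,274). Only the two steel ones stand in the rack, and the taller should be the one at (130,205). I'll check their heights and take a close crop.

Run:
```python
from h import *
p,d=load('top'); W=cloud('top',d)
ps,ds=load('side'); Ws=cloud('side',ds)
def rect(Q,name):
    c=Q[:,:2].mean(0); (cx,cy),(a,b),t=cv2.minAreaRect(Q[:,:2].astype(np.float32)); 
    _,s,V=np.linalg.svd(Q[:,:2]-c,full_matrices=False)
    print(name,len(Q),'mean',c.round(4),'rect',round(cx,4),round(cy,4),round(a,4),round(b,4),'ang',np.degrees(np.arctan2(V[0,1],V[0,0])).round(1),'z',np.percentile(Q[:,2],[5,50,95]).round(4))
def box(W,r,c,z0,z1):
    Q=W[r[0]:r[1],c[0]:c[1]].reshape(-1,3); return Q[(Q[:,2]>z0)&(Q[:,2]<z1)]
rect(box(W,(175,240),(115,145),.12,.4),'T key L')
rect(box(W,(190,245),(180,204),.07,.4),'T key R')
rect(box(W,(175,245),(120,222),.035,.055),'T rack')
rect(box(Ws,(335,380),(155,240),.12,.4),'S key L')
rect(box(Ws,(295,335),(220,285),.07,.4),'S key R')
rect(box(W,(185,230),(365,410),.100,.125),'T tube rim')
rect(box(Ws,(120,160),(295,335),.105,.125),'S tube rim')
rect(box(W,(170,250),(340,440),.006,.03),'T fixture low')
b1=cv2.resize(p[165:250,110:225],None,fx=3.5,fy=3.5,interpolation=cv2.INTER_CUBIC)
b2=cv2.resize(p[170:250,340:435],None,fx=4,fy=4,interpolation=cv2.INTER_CUBIC)
b3=cv2.resize(ps[120:195,280:350],None,fx=4,fy=4,interpolation=cv2.INTER_CUBIC)
H=300
o=np.zeros((620,790,3),np.uint8)
for b,(y,x) in((b1,(0,0)),(b2,(0,405)),(b3,(298,0))):
    b=b[:620-y,:790-x]; o[y:y+b.shape[0],x:x+b.shape[1]]=b
cv2.imwrite('pics/crop1.png',o[:600,:,::-1])
```

```text
T key L 404 mean [0.4996 0.3096] rect 0.5005 0.3105 0.0872 0.0149 ang -176.9 z [0.1356 0.1522 0.1552]
T key R 291 mean [0.4783 0.2048] rect 0.4789 0.2063 0.0147 0.0853 ang 173.8 z [0.0741 0.083  0.086 ]
T rack 1832 mean [0.4901 0.2586] rect 0.4907 0.2591 0.1691 0.07 ang -101.5 z [0.0433 0.0459 0.0485]
S key L 1158 mean [0.4967 0.3148] rect 0.4989 0.3137 0.0896 0.0161 ang -176.8 z [0.1332 0.1507 0.1526]
S key R 627 mean [0.4753 0.2077] rect 0.4771 0.2061 0.0146 0.089 ang 173.7 z [0.0721 0.0805 0.0825]
T tube rim 465 mean [ 0.5023 -0.2119] rect 0.5014 -0.2094 0.0597 0.0586 ang -106.3 z [0.1014 0.1101 0.116 ]
S tube rim 235 mean [ 0.5024 -0.2154] rect 0.5011 -0.2084 0.0593 0.0592 ang 101.6 z [0.1057 0.1107 0.1139]
T fixture low 2401 mean [ 0.5134 -0.2467] rect 0.5019 -0.2399 0.129 0.171 ang 95.8 z [0.01   0.0129 0.0205]
```

View pics/crop1.png

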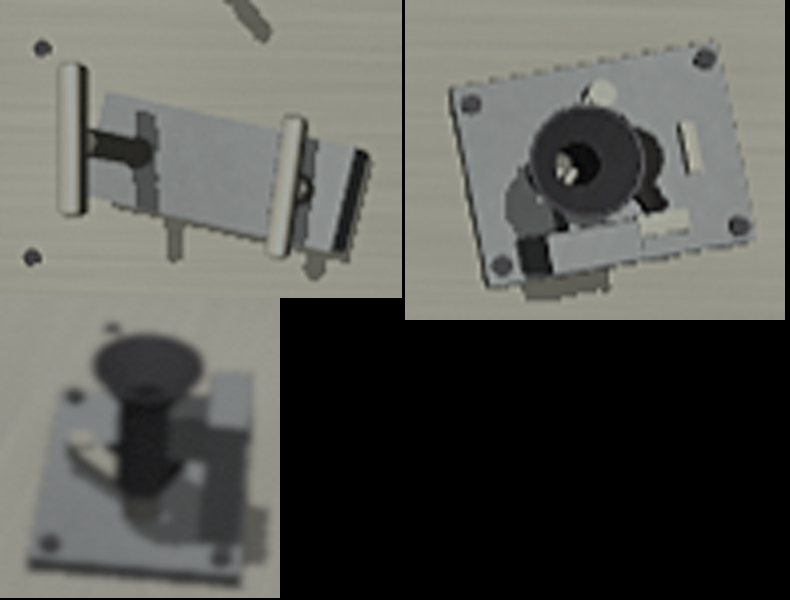

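The crop shows that the left steel key (top 130,205; z 0.153) is the long one. The funnel is at top (386,210), and the cream clamp finger's tip shows at top (389,193) and side (300,155). Next I'll measure the finger's direction.

Run:
```python
from h import *
c0=np.array([.5012,-.209])
for n,(r,c) in(('top',((180,205),(375,405))),('top2',((190,232),(375,420))),('side',((145,170),(292,315)))):
    m=n[:4].rstrip('2'); m='top' if n.startswith('top') else 'side'
    p,d=load(m); W=cloud(m,d)[r[0]:r[1],c[0]:c[1]]; q=p[r[0]:r[1],c[0]:c[1]].astype(int)
    k=(q[...,0]-q[...,2]>12)&(q.sum(2)>330)&(W[...,2]>.01)
    Q=W[k]; print(n,len(Q))
    if len(Q)==0: continue
    _,_,_,_=0,0,0,0
    rel=Q[:,:2]-c0; R=np.hypot(*rel.T); A=np.degrees(np.arctan2(rel[:,1],rel[:,0]))
    i=np.argsort(-R)
    for j in i[::max(1,len(i)//14)]: print(Q[j].round(3),R[j].round(3),A[j].round(1))
# plate orientation and slot pixels
p,d=load('top');W=cloud('top',d)
for y,x in((208,380),(211,381),(213,382),(210,386)): print(y,x,W[y,x].round(3),p[y,x])
# fit circle of rim
Q=W[185:235,360:412].reshape(-1,3); Q=Q[(Q[:,2]>.107)&(Q[:,2]<.125)]; 
R0=np.hypot(*(Q[:,:2]-c0).T); Q=Q[R0>.023]
for z in(.111,):
    A=np.c_[Q[:,:2]*2,np.ones(len(Q))]; s=np.linalg.lstsq(A,(Q[:,:2]**2).sum(1),rcond=None)[0]; print(s,len(Q), cv2.minEnclosingCircle(Q[:,:2].astype(np.float32)))
# key L handle ends clean
Q=W[175:240,115:145].reshape(-1,3);Q=Q[(Q[:,2]>.146)]; print(Q.mean(0),Q[Q[:,0]>.53].mean(0),Q[Q[:,0]<.47].mean(0))
```

```text
top 0
top2 30
[ 0.531 -0.292  0.02 ] 0.088 -70.5
[ 0.524 -0.294  0.021] 0.088 -75.2
[ 0.528 -0.292  0.02 ] 0.088 -71.9
[ 0.526 -0.292  0.021] 0.087 -73.4
[ 0.512 -0.294  0.021] 0.086 -82.8
[ 0.505 -0.295  0.019] 0.086 -87.4
[ 0.519 -0.293  0.019] 0.086 -77.9
[ 0.53  -0.289  0.024] 0.085 -69.9
[ 0.524 -0.29   0.02 ] 0.084 -74.5
[ 0.51  -0.292  0.022] 0.083 -84.2
[ 0.505 -0.292  0.022] 0.083 -87.4
[ 0.517 -0.29   0.021] 0.082 -79.2
[ 0.47  -0.276  0.021] 0.074 -115.2
[ 0.47  -0.269  0.02 ] 0.068 -117.7
[ 0.47  -0.265  0.019] 0.064 -119.5
side 0
208 380 [ 0.512 -0.216  0.039] [27 28 27]
211 381 [ 0.504 -0.217  0.043] [69 70 64]
213 382 [ 0.5   -0.219  0.045] [154 154 141]
210 386 [ 0.504 -0.221  0.074] [13 15 17]
[ 0.50132494 -0.20898305 -0.29429319] 259 ((0.5011919140815735, -0.20917929708957672), 0.030519019812345505)
[0.5006912  0.31077221 0.15252397] [0.53736811 0.31285772 0.15200407] [0.46352666 0.30909168 0.15255376]
```

Run:
```python
from h import *
c0=np.array([.5012,-.209])
for m,r,c in(('top',(185,200),(380,400)),('side',(148,168),(294,312))):
    p,d=load(m); W=cloud(m,d)[r[0]:r[1],c[0]:c[1]]; q=p[r[0]:r[1],c[0]:c[1]].astype(int)
    k=(W[...,2]>.02)&(W[...,2]<.06)&(q.sum(2)>300)&(q[...,0]-q[...,2]>3)
    k2=(W[...,2]>.02)&(W[...,2]<.06)&(q.sum(2)>300)
    for kk in(k,k2):
        Q=W[kk]
        if len(Q)==0: print(m,0);continue
        rel=Q[:,:2]-c0;R=np.hypot(*rel.T);A=np.degrees(np.arctan2(rel[:,1],rel[:,0]))
        print(m,len(Q),Q.mean(0).round(4),'R',np.percentile(R,[0,50,100]).round(4),'A',np.percentile(A,[0,25,50,75,100]).round(1))
        far=R>R.max()-.012; print('  tip',Q[far].mean(0).round(4),np.degrees(np.arctan2(*rel[far].mean(0)[::-1])).round(1))
ps,_=load('side')
p,_=load('top')
o=np.zeros((480,800,3),np.uint8)
o[:480,:400]=cv2.resize(ps[142:178,290:320],(400,480),interpolation=cv2.INTER_NEAREST)
o[:480,400:]=cv2.resize(p[186:234,366:406],(400,480),interpolation=cv2.INTER_NEAREST)
cv2.imwrite('pics/crop2.png',np.clip(o[...,::-1]*1.6,0,255))
```

```text
top 32 [ 0.5463 -0.2373  0.0348] R [0.0472 0.0537 0.0597] A [-39.2 -35.6 -32.2 -28.7 -24. ]
  tip [ 0.5464 -0.2374  0.0348] -32.1
top 37 [ 0.5457 -0.2371  0.0345] R [0.0456 0.0527 0.0597] A [-41.  -35.7 -32.3 -28.2 -24. ]
  tip [ 0.5461 -0.2375  0.0347] -32.4
side 63 [ 0.5353 -0.2292  0.033 ] R [0.0148 0.041  0.0605] A [-41.7 -35.8 -30.4 -25.3  26.9]
  tip [ 0.5466 -0.2379  0.0337] -32.4
side 68 [ 0.5366 -0.2296  0.0328] R [0.0148 0.0434 0.0605] A [-41.7 -35.1 -29.6 -24.9  26.9]
  tip [ 0.5481 -0.2371  0.033 ] -30.9[ WARN:0@0.361] global loadsave.cpp:1063 imwrite_ Unsupported depth image for selected encoder is fallbacked to CV_8U.
```

View pics/crop2.png

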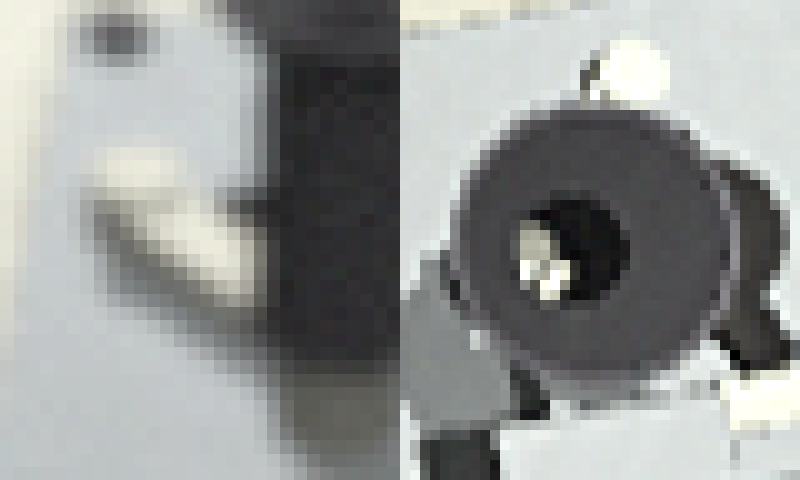

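The brightened crop shows the cream finger running from the tube up to its tip at top crop (630,70). It points to about -32° in the world frame, and turning it clockwise takes it towards the black ratchet on the right. Heights and sizes match the task: key top at 0.152 m, rim at about 0.113 m. I'll move above the long key with the closing axis across its bar.

```bash
cat >> h.py <<'E'
from scipy.spatial.transform import Rotation as Ro
def go(t,yx=None):
    s=readout.sense(); w=s['orientation']; R=Ro.from_quat([w[1],w[2],w[3],w[0]]).as_matrix()
    a=np.degrees(np.arctan2(R[1,0],R[0,0]))
    print('t',s['time_s'],'tcp',s['tcp_pos'].round(4),'xang',a.round(2),'tilt',np.degrees(np.arccos(-R[2,2])).round(2),'F',s['force'].round(1),'Tz',s['ft_torque'].round(2),'w',round(s['gripper_width'],3),'grip',round(s['grip_force'],1),'q',s['q'].round(2))
    if t is not None: print('tool offset',(R.T@(np.array(t)-s['tcp_pos'])).round(4))
    if yx is not None: print('rz',round((a-yx+180)%360-180,2))
    return R,s
E
python3 -m creep '[{"dr":[0,0,-7.5],"offset":[0,0,0],"gripper":1},{"dr":[0,0,-7.5],"offset":[0,0,0],"gripper":1},{"dr":[0,0,-7.6],"offset":[0,0,0],"gripper":1},{"dr":[0,0,0],"offset":[-0.033,-0.0274,0],"gripper":1},{"dr":[0,0,0],"offset":[-0.033,-0.0274,0],"gripper":1},{"dr":[0,0,0],"offset":[-0.033,-0.0274,0],"gripper":1},{"dr":[0,0,0],"offset":[-0.033,-0.0274,0],"gripper":1},{"dr":[0,0,0],"offset":[-0.033,-0.0274,0],"gripper":1},{"dr":[0,0,0],"offset":[-0.033,-0.0274,0],"gripper":1},{"dr":[0,0,0],"offset":[-0.033,-0.0274,0],"gripper":1},{"dr":[0,0,0],"offset":[-0.033,-0.0274,0],"gripper":1},{"dr":[0,0,0],"offset":[-0.033,-0.0274,0],"gripper":1}]' 60
python3 -c "
from h import *
go([.5,.312,.136],183.1)"
```

```text
time_s: 1.6
tcp_pos: [0.5026, 0.311, 0.2311]
orientation: [-0.0, -0.027, 1.0, -0.0]
force: [-0.5, -0.1, 0.3]
gripper_width: 0.999
grip_force: 0.0
t 1.6 tcp [0.5026 0.311  0.2311] xang -176.87 tilt 0.03 F [-0.5 -0.1  0.3] Tz [-0.01 -0.02 -0.03] w 0.999 grip 0.0 q [-0.51  0.74 -0.2   1.42  0.16  1.    0.88]
tool offset [0.0025 0.0011 0.0951]
rz 0.03
```

```bash
python3 -m creep '[{"dr":[0,0,0],"offset":[0.0025,-0.001,0.024],"gripper":1},{"dr":[0,0,0],"offset":[0,0,0.024],"gripper":1},{"dr":[0,0,0],"offset":[0,0,0.024],"gripper":1},{"dr":[0,0,0],"offset":[0,0,0.023],"gripper":0.2},{"dr":[0,0,0],"offset":[0,0,0],"gripper":-1},{"dr":[0,0,0],"offset":[0,0,0],"gripper":-1},{"dr":[0,0,0],"offset":[0,0,0],"gripper":-1},{"dr":[0,0,0],"offset":[0,0,0],"gripper":-1},{"dr":[0,0,0],"offset":[0,0,0],"gripper":-1},{"dr":[0,0,0],"offset":[0,0,0],"gripper":-1}]' 60
python3 -c "
from h import *
go(None)"
```

```text
time_s: 2.85
tcp_pos: [0.4996, 0.3114, 0.1374]
orientation: [0.001, -0.027, 1.0, 0.001]
force: [0.3, 1.1, 6.6]
gripper_width: 0.149
grip_force: 59.2
t 2.85 tcp [0.4996 0.3114 0.1374] xang -176.87 tilt 0.11 F [0.3 1.1 6.6] Tz [ 0.3   0.19 -0.  ] w 0.149 grip 59.2 q [-0.52  0.85 -0.18  1.54  0.19  0.77  0.84]
```

```bash
python3 -m creep '[{"dr":[0,0,0],"offset":[0,0,-0.01],"gripper":-1},{"dr":[0,0,0],"offset":[0,0,-0.02],"gripper":-1},{"dr":[0,0,0],"offset":[0,0,-0.03],"gripper":-1},{"dr":[0,0,0],"offset":[0,0,-0.03],"gripper":-1},{"dr":[0,0,0],"offset":[0,0,-0.03],"gripper":-1},{"dr":[0,0,0],"offset":[0,0,-0.02],"gripper":-1},{"dr":[0,0,0],"offset":[0,0,0],"gripper":-1},{"dr":[0,0,0],"offset":[0,0,0],"gripper":-1}]' 60
python3 - <<'E'
from h import *
go([.5012,-.209,.275],148+0)
p,d=snap('side');cv2.imwrite('pics/side1.png',p[...,::-1])
E
```

```text
time_s: 3.85
tcp_pos: [0.4989, 0.3107, 0.2756]
orientation: [-0.0, -0.027, 1.0, -0.0]
force: [0.1, -0.6, -2.9]
gripper_width: 0.141
grip_force: 59.0
t 3.85 tcp [0.4989 0.3107 0.2756] xang -176.87 tilt 0.07 F [ 0.1 -0.6 -2.9] Tz [-0.01  0.01 -0.02] w 0.141 grip 59.0 q [-0.51  0.69 -0.21  1.36  0.15  1.11  0.89]
tool offset [ 0.0261 -0.5191  0.001 ]
rz 35.13
```

View pics/side1.png

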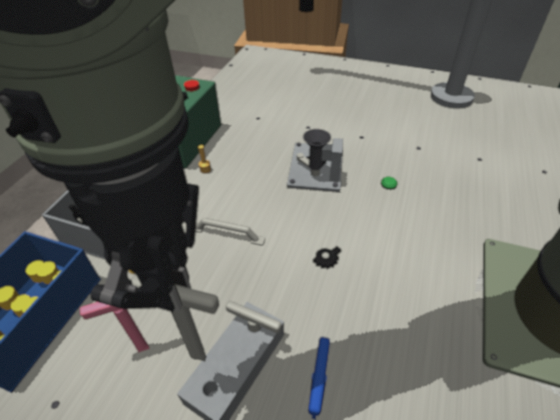

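The key is in the gripper, with its shank at (190,330) hanging clear of the rack. Now I'll carry it to the tube.

```bash
python3 -m creep '[{"dr":[0,0,0],"offset":[0.0012,-0.025,0],"gripper":-1},{"dr":[0,0,0],"offset":[0.0024,-0.047,0],"gripper":-1},{"dr":[0,0,0],"offset":[0.0024,-0.047,0],"gripper":-1},{"dr":[0,0,0],"offset":[0.0024,-0.047,0],"gripper":-1},{"dr":[0,0,0],"offset":[0.0024,-0.047,0],"gripper":-1},{"dr":[0,0,0],"offset":[0.0024,-0.047,0],"gripper":-1},{"dr":[0,0,0],"offset":[0.0024,-0.047,0],"gripper":-1},{"dr":[0,0,0],"offset":[0.0024,-0.047,0],"gripper":-1},{"dr":[0,0,0],"offset":[0.0024,-0.047,0],"gripper":-1},{"dr":[0,0,0],"offset":[0.0024,-0.047,0],"gripper":-1},{"dr":[0,0,0],"offset":[0.0024,-0.047,0],"gripper":-1},{"dr":[0,0,0],"offset":[0.0012,-0.024,0],"gripper":-1}]' 60
python3 -m creep '[{"dr":[0,0,7],"offset":[0,0,0],"gripper":-1},{"dr":[0,0,7],"offset":[0,0,0],"gripper":-1},{"dr":[0,0,7],"offset":[0,0,0],"gripper":-1},{"dr":[0,0,7],"offset":[0,0,0],"gripper":-1},{"dr":[0,0,7.1],"offset":[0,0,0],"gripper":-1},{"dr":[0,0,0],"offset":[0,0,0],"gripper":-1},{"dr":[0,0,0],"offset":[0,0,0],"gripper":-1}]' 60
python3 - <<'E'
from h import *
R,s=go([.5012,-.209,.275],148)
p,d=snap('side'); W=cloud('side',d)
t=s['tcp_pos']
uv=proj('side',[t,t-[0,0,.132],[.5012,-.209,.114]]);print(uv)
# key shank fit: points between rim and bar near tcp
m=(np.hypot(W[...,0]-t[0],W[...,1]-t[1])<.03)&(W[...,2]>.148)&(W[...,2]<.262)
Q=W[m];
for z in np.arange(.145,.265,.01):
    k=(Q[:,2]>z)&(Q[:,2]<z+.01); q=Q[k]
    if len(q)>5: print(z.round(3),len(q),q.mean(0).round(4),np.ptp(q[:,:2],0).round(4))
u,v=uv.mean(0).astype(int)
cv2.imwrite('pics/crop3.png',cv2.resize(p[max(0,v-75):v+75,u-100:u+100,::-1],None,fx=4,fy=4,interpolation=cv2.INTER_CUBIC));print(u-100,v-75)
E
```

```text
time_s: 5.4
tcp_pos: [0.5004, -0.2113, 0.2755]
orientation: [-0.001, -0.026, 1.0, -0.0]
force: [0.5, 0.5, -3.2]
gripper_width: 0.143
grip_force: 59.0
time_s: 6.28
tcp_pos: [0.5011, -0.2087, 0.276]
orientation: [-0.0, 0.274, 0.962, -0.0]
force: [-0.1, -0.3, -2.3]
gripper_width: 0.144
grip_force: 59.0
t 6.275 tcp [ 0.5011 -0.2087  0.276 ] xang 148.2 tilt 0.04 F [-0.1 -0.3 -2.3] Tz [ 0.01 -0.    0.03] w 0.144 grip 59.0 q [ 0.37  0.61 -0.07  1.53  0.05  1.01  1.3 ]
tool offset [-0.0003 -0.0002  0.001 ]
rz 0.2
[[319.90857259  62.42003446]
 [316.66262936 124.22334346]
 [316.00604467 136.26182448]]
0.145 20 [ 0.4997 -0.2044  0.1508] [0.0157 0.0081]
0.155 36 [ 0.5008 -0.2015  0.1606] [0.0177 0.0082]
0.165 35 [ 0.4998 -0.2015  0.1702] [0.0154 0.0117]
0.175 41 [ 0.5001 -0.202   0.1796] [0.0163 0.0109]
0.185 42 [ 0.5009 -0.2017  0.1899] [0.0159 0.0098]
0.195 44 [ 0.5006 -0.2024  0.2001] [0.0173 0.0125]
0.205 44 [ 0.5009 -0.2024  0.2098] [0.0178 0.0109]
0.215 42 [ 0.4997 -0.2022  0.2198] [0.0153 0.0095]
0.225 47 [ 0.5006 -0.2022  0.23  ] [0.0161 0.012 ]
0.235 49 [ 0.5006 -0.2024  0.2402] [0.0167 0.011 ]
0.245 51 [ 0.5009 -0.2027  0.2501] [0.0179 0.0108]
0.255 31 [ 0.5002 -0.2021  0.2583] [0.0145 0.0085]
217 32
```

View pics/crop3.png

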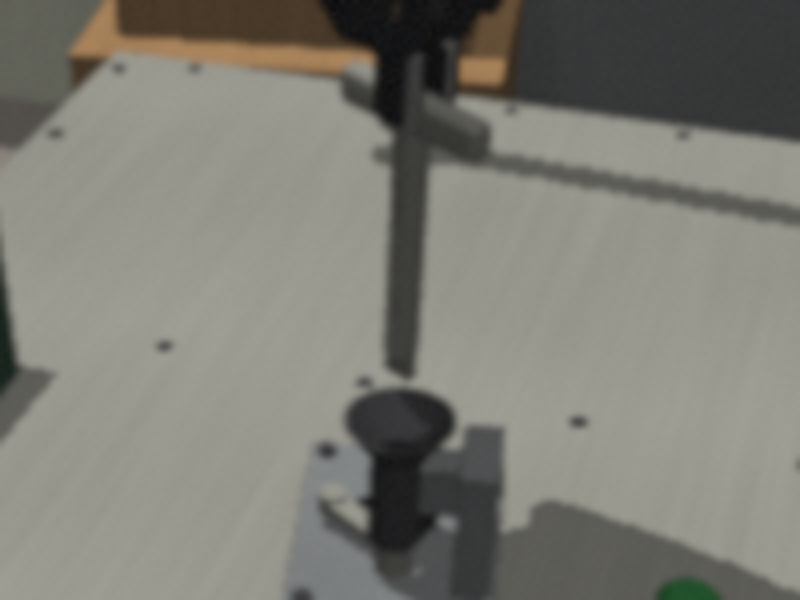

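The key hangs upright over the funnel: blade end at crop (400,370), funnel at (400,415). I'll lower it into the bore.

```bash
python3 -m creep '[{"dr":[0,0,0.2],"offset":[0,0,0.015],"gripper":-1},{"dr":[0,0,0],"offset":[0,0,0.015],"gripper":-1},{"dr":[0,0,0],"offset":[0,0,0.015],"gripper":-1},{"dr":[0,0,0],"offset":[0,0,0.012],"gripper":-1},{"dr":[0,0,0],"offset":[0,0,0.012],"gripper":-1},{"dr":[0,0,0],"offset":[0,0,0.01],"gripper":-1},{"dr":[0,0,0],"offset":[0,0,0.008],"gripper":-1},{"dr":[0,0,0],"offset":[0,0,0],"gripper":-1}]' 60
python3 -c "
from h import *
go([.5012,-.209,.168],148)"
```

```text
time_s: 7.32
tcp_pos: [0.501, -0.2087, 0.1889]
orientation: [-0.0, 0.277, 0.961, -0.0]
force: [-0.1, 0.6, -2.8]
gripper_width: 0.153
grip_force: 59.0
t 7.325 tcp [ 0.501  -0.2087  0.1889] xang 147.84 tilt 0.04 F [-0.1  0.6 -2.8] Tz [ 0.01  0.03 -0.03] w 0.153 grip 59.0 q [ 0.37  0.71 -0.07  1.66  0.06  0.77  1.28]
tool offset [-0.0003 -0.0002  0.0209]
rz -0.16
```

Free so far, with 21 mm to go; I'll go slowly.

```bash
python3 -m creep '[{"dr":[0,0,0],"offset":[0,0,0.004],"gripper":-1},{"dr":[0,0,0],"offset":[0,0,0.004],"gripper":-1},{"dr":[0,0,0],"offset":[0,0,0.004],"gripper":-1},{"dr":[0,0,0],"offset":[0,0,0.003],"gripper":-1},{"dr":[0,0,0],"offset":[0,0,0.003],"gripper":-1},{"dr":[0,0,0],"offset":[0,0,0],"gripper":-1}]' 60
python3 -c "
from h import *
go([.5012,-.209,.168],148)"
```

```text
time_s: 8.07
tcp_pos: [0.5011, -0.2087, 0.1711]
orientation: [-0.0, 0.277, 0.961, -0.0]
force: [0.2, -0.2, -2.1]
gripper_width: 0.143
grip_force: 59.0
t 8.075 tcp [ 0.5011 -0.2087  0.1711] xang 147.83 tilt 0.02 F [ 0.2 -0.2 -2.1] Tz [-0.06  0.05  0.07] w 0.143 grip 59.0 q [ 0.37  0.74 -0.07  1.68  0.07  0.72  1.28]
tool offset [-0.0003 -0.0002  0.0031]
rz -0.17
```

```bash
python3 -m creep '[{"dr":[0,0,0],"offset":[0,0,0.0015],"gripper":-1},{"dr":[0,0,0],"offset":[0,0,0.001],"gripper":-1},{"dr":[0,0,0],"offset":[0,0,0.001],"gripper":-1},{"dr":[0,0,0],"offset":[0,0,0],"gripper":-1},{"dr":[0,0,0],"offset":[0,0,0],"gripper":-1}]' 60
python3 -c "
from h import *
go([.5012,-.209,.168],148)"
```

```text
time_s: 8.7
tcp_pos: [0.5012, -0.2087, 0.1679]
orientation: [0.0, 0.277, 0.961, -0.0]
force: [-0.3, -0.3, -3.0]
gripper_width: 0.146
grip_force: 59.0
t 8.7 tcp [ 0.5012 -0.2087  0.1679] xang 147.83 tilt 0.01 F [-0.3 -0.3 -3. ] Tz [-0.12  0.04  0.02] w 0.146 grip 59.0 q [ 0.37  0.74 -0.07  1.69  0.07  0.72  1.28]
tool offset [-0.0002 -0.0002 -0.0001]
rz -0.17
```

```bash
python3 -m creep '[{"dr":[0,0,0],"offset":[0,0,0.001],"gripper":-1},{"dr":[0,0,0],"offset":[0,0,0.001],"gripper":-1},{"dr":[0,0,0],"offset":[0,0,0],"gripper":-1},{"dr":[0,0,0],"offset":[0,0,0],"gripper":-1}]' 60
python3 -c "
from h import *
go(None)"
```

```text
time_s: 9.2
tcp_pos: [0.5019, -0.209, 0.1671]
orientation: [0.001, 0.277, 0.961, -0.0]
force: [-2.0, -0.0, 20.9]
gripper_width: 0.145
grip_force: 62.2
t 9.2 tcp [ 0.5019 -0.209   0.1671] xang 147.82 tilt 0.16 F [-2.  -0.  20.9] Tz [0.17 0.7  0.03] w 0.145 grip 62.2 q [ 0.37  0.74 -0.07  1.69  0.07  0.71  1.28]
```

The blade is on the slot floor: 20 N at the predicted height, well below the rib tops. I'll ease off slightly and turn clockwise.

```bash
python3 -m creep '[{"dr":[0,0,0],"offset":[0,0,-0.001],"gripper":-1},{"dr":[0,0,5],"offset":[0,0,0],"gripper":-1},{"dr":[0,0,5],"offset":[0,0,0],"gripper":-1},{"dr":[0,0,5],"offset":[0,0,0],"gripper":-1},{"dr":[0,0,5],"offset":[0,0,0],"gripper":-1},{"dr":[0,0,5],"offset":[0,0,0],"gripper":-1},{"dr":[0,0,5],"offset":[0,0,0],"gripper":-1},{"dr":[0,0,5],"offset":[0,0,0],"gripper":-1},{"dr":[0,0,5],"offset":[0,0,0],"gripper":-1},{"dr":[0,0,5],"offset":[0,0,0],"gripper":-1},{"dr":[0,0,0],"offset":[0,0,0],"gripper":-1}]' 80
python3 - <<'E'
from h import *
go([.5012,-.209,.1675],76)
E
```

```text
time_s: 10.58
tcp_pos: [0.5013, -0.2089, 0.1674]
orientation: [0.0, 0.624, 0.781, -0.0]
force: [-3.0, -0.7, 10.6]
gripper_width: 0.14
grip_force: 79.8
t 10.575 tcp [ 0.5013 -0.2089  0.1674] xang 102.76 tilt 0.05 F [-3.  -0.7 10.6] Tz [-0.16  0.89  0.06] w 0.14 grip 79.8 q [ 0.25  0.75  0.17  1.69 -0.17  0.71  0.73]
tool offset [-0.0001 -0.0001 -0.0001]
rz 26.76
```

```bash
python3 -m creep '[{"dr":[0,0,4],"offset":[0,0,0],"gripper":-1},{"dr":[0,0,4],"offset":[0,0,0],"gripper":-1},{"dr":[0,0,4],"offset":[0,0,0],"gripper":-1},{"dr":[0,0,0],"offset":[0,0,0],"gripper":-1}]' 80
python3 -c "
from h import *
go(None)"
python3 -m creep '[{"dr":[0,0,4],"offset":[0,0,0],"gripper":-1},{"dr":[0,0,4],"offset":[0,0,0],"gripper":-1},{"dr":[0,0,0],"offset":[0,0,0],"gripper":-1}]' 80
python3 - <<'E'
from h import *
go(None)
p,d=snap('top');ps,ds=snap('side')
a=cv2.resize(ps[110:200,275:365],(480,480),interpolation=cv2.INTER_CUBIC)
cv2.imwrite('pics/crop4.png',np.clip(a[...,::-1]*1.6,0,255).astype(np.uint8))
E
```

```text
time_s: 11.08
tcp_pos: [0.5013, -0.2089, 0.1674]
orientation: [0.0, 0.702, 0.712, -0.0]
force: [-2.2, -0.7, 9.0]
gripper_width: 0.141
grip_force: 79.8
t 11.075 tcp [ 0.5013 -0.2089  0.1674] xang 90.77 tilt 0.05 F [-2.2 -0.7  9. ] Tz [-0.06  0.8   0.12] w 0.141 grip 79.8 q [ 0.22  0.76  0.23  1.69 -0.24  0.72  0.58]
time_s: 11.45
tcp_pos: [0.5013, -0.2089, 0.1674]
orientation: [0.0, 0.75, 0.661, 0.0]
force: [-2.2, -0.5, 9.0]
gripper_width: 0.141
grip_force: 79.8
t 11.45 tcp [ 0.5013 -0.2089  0.1674] xang 82.77 tilt 0.05 F [-2.2 -0.5  9. ] Tz [-0.01  0.76  0.01] w 0.141 grip 79.8 q [ 0.19  0.76  0.27  1.69 -0.28  0.72  0.48]
```

View pics/crop4.png

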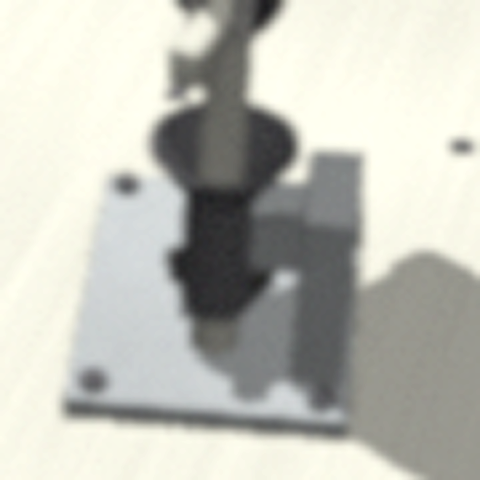

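The finger is no longer at its old place near (165,250), so the screw is turning. I'll continue until the stop shows up in the torque.

```bash
for i in 1 ; do python3 -m creep '[{"dr":[0,0,3],"offset":[0,0,0],"gripper":-1},{"dr":[0,0,3],"offset":[0,0,0],"gripper":-1},{"dr":[0,0,0],"offset":[0,0,0],"gripper":-1}]' 80 >/dev/null
python3 -c "
from h import *
go(None)"; done
python3 -m creep '[{"dr":[0,0,3],"offset":[0,0,0],"gripper":-1},{"dr":[0,0,2],"offset":[0,0,0],"gripper":-1},{"dr":[0,0,0],"offset":[0,0,0],"gripper":-1}]' 80
python3 -c "
from h import *
go(None)"
```

```text
t 11.925 tcp [ 0.5014 -0.2089  0.1674] xang 76.81 tilt 0.05 F [-1.9  0.3  9.6] Tz [-0.05  0.71  0.27] w 0.137 grip 79.8 q [ 0.18  0.77  0.3   1.69 -0.31  0.73  0.41]
time_s: 12.3
tcp_pos: [0.5015, -0.2088, 0.1674]
orientation: [0.0, 0.81, 0.587, 0.0]
force: [-2.4, 0.4, 9.8]
gripper_width: 0.138
grip_force: 80.1
t 12.3 tcp [ 0.5015 -0.2088  0.1674] xang 71.86 tilt 0.06 F [-2.4  0.4  9.8] Tz [0.01 0.64 0.66] w 0.138 grip 80.1 q [ 0.17  0.77  0.33  1.69 -0.34  0.73  0.34]
```

Torque jumped to 0.66 N m, so the screw is at its stop. I'll ease back within the free play, open, retreat and look.

```bash
python3 -m creep '[{"dr":[0,0,-2],"offset":[0,0,0],"gripper":-1},{"dr":[0,0,-2],"offset":[0,0,0],"gripper":-1},{"dr":[0,0,0],"offset":[0,0,0],"gripper":0},{"dr":[0,0,0],"offset":[0,0,0],"gripper":0.6},{"dr":[0,0,0],"offset":[0,0,0],"gripper":0.6},{"dr":[0,0,0],"offset":[0,0,0],"gripper":0.6},{"dr":[0,0,0],"offset":[0,0,-0.015],"gripper":0.6},{"dr":[0,0,0],"offset":[0,0,-0.03],"gripper":0.6},{"dr":[0,0,0],"offset":[0,0,-0.04],"gripper":0.6},{"dr":[0,0,0],"offset":[0,0,-0.04],"gripper":0.6}]' 80
python3 -m creep '[{"dr":[0,0,0],"offset":[-0.05,0,0],"gripper":0.6},{"dr":[0,0,0],"offset":[-0.05,0,0],"gripper":0.6},{"dr":[0,0,0],"offset":[-0.05,0,0],"gripper":0.6},{"dr":[0,0,0],"offset":[-0.05,0,0],"gripper":0.6},{"dr":[0,0,0],"offset":[0,0,0],"gripper":0.6},{"dr":[0,0,0],"offset":[0,0,0],"gripper":0.6}]' 80
python3 - <<'E'
from h import *
go(None)
p,d=snap('top');ps,ds=snap('side')
for n,D in(('top',d),('side',ds)):
    W=cloud(n,D); Q=W[(np.hypot(W[...,0]-.5012,W[...,1]+.209)<.06)&(W[...,2]>.14)&(W[...,2]<.24)]
    k=Q[Q[:,2]>.168]; print(n,len(k),k.mean(0).round(4),np.percentile(k[:,2],[5,50,95]).round(4),cv2.minAreaRect(k[:,:2].astype(np.float32)))
o=np.hstack([cv2.resize(p[165:245,340:420],(400,400),interpolation=cv2.INTER_CUBIC),cv2.resize(ps[90:190,270:370],(400,400),interpolation=cv2.INTER_CUBIC)])
cv2.imwrite('pics/crop5.png',np.clip(o[...,::-1]*1.5,0,255).astype(np.uint8))
E
```

```text
time_s: 13.55
tcp_pos: [0.5011, -0.2086, 0.2931]
orientation: [-0.0, 0.789, 0.614, -0.0]
force: [0.5, 1.0, 0.3]
gripper_width: 0.8
grip_force: 0.0
time_s: 14.3
tcp_pos: [0.4524, -0.4022, 0.2917]
orientation: [-0.0, 0.789, 0.615, 0.0]
force: [0.4, 0.6, 0.6]
gripper_width: 0.798
grip_force: 0.0
t 14.3 tcp [ 0.4524 -0.4022  0.2917] xang 75.84 tilt 0.03 F [0.4 0.6 0.6] Tz [0.03 0.06 0.06] w 0.798 grip 0.0 q [ 0.52  0.73  0.35  1.26 -0.25  1.19  0.63]
top 325 [ 0.5011 -0.2075  0.182 ] [0.1753 0.1827 0.1849] ((0.5016085505485535, -0.20884832739830017), (0.0912836417555809, 0.012292342260479927), 83.85858917236328)
side 270 [ 0.4992 -0.2016  0.1787] [0.1695 0.1808 0.183 ] ((0.5007385611534119, -0.2072332203388214), (0.088783860206604, 0.014175175689160824), 84.04700469970703)
```

View pics/crop5.png

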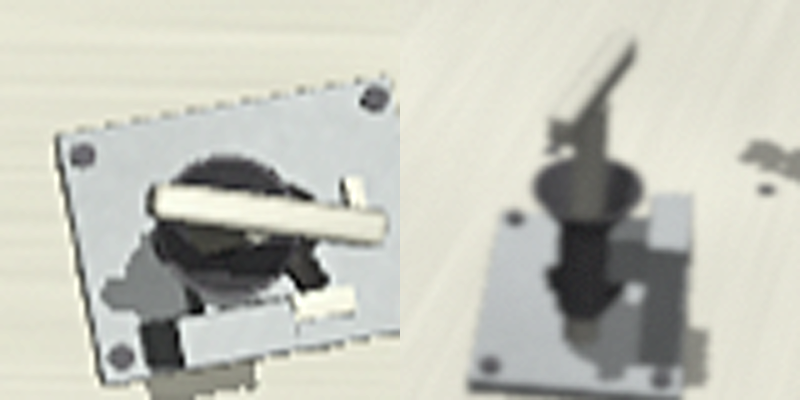

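The key stands upright and home: handle top at z 0.183, bar at top crop (270,212). The finger is hidden under the bar, so I'll check its angle by depth before handing in.

Run:
```python
from h import *
for n in('top','side'):
    p,d=snap(n); W=cloud(n,d); r=W[...,:2]-[.5012,-.209]; R=np.hypot(r[...,0],r[...,1]); A=np.degrees(np.arctan2(r[...,1],r[...,0]))
    m=(R>.035)&(R<.063)&(W[...,2]>.025)&(W[...,2]<.06)&(A<-20)&(A>-140)
    v,u=np.nonzero(m)
    print(n,m.sum())
    for a in range(-140,-20,5):
        k=m&(A>=a)&(A<a+5)
        if k.sum(): print(a,k.sum(),'z',np.median(W[k][:,2]).round(3),'R',np.percentile(R[k],[0,100]).round(3),'rgb',np.median(p[k],0))
    if n=='top':
        print(proj(n,[[.5012+.05*np.cos(np.radians(a)),-.209+.05*np.sin(np.radians(a)),.037] for a in(-70,-80,-90)]).round(1))
```

```text
top 0
[[397.4 205.4]
 [398.4 209.1]
 [398.7 212.9]]
side 0
```

The finger lies under the bar and funnel, where neither camera can see it, and the bar shifted about 8° on release. There's plenty of time, so I'll regrip the bar squarely and confirm the stop by torque.

```bash
python3 -m creep '[{"dr":[0,0,0],"offset":[0.05,0,0],"gripper":0.6},{"dr":[0,0,0],"offset":[0.05,0,0],"gripper":0.6},{"dr":[0,0,0],"offset":[0.05,0,0],"gripper":0.6},{"dr":[0,0,0],"offset":[0.05,0,0],"gripper":0.6},{"dr":[0,0,-4.1],"offset":[0,0,0],"gripper":0.6},{"dr":[0,0,-4.1],"offset":[0,0,0],"gripper":0.6},{"dr":[0,0,0],"offset":[0,0,0],"gripper":0.6}]' 60
python3 -c "
from h import *
go([.5012,-.2088,.168],84)"
```

```text
time_s: 15.38
tcp_pos: [0.5013, -0.2083, 0.292]
orientation: [0.0, 0.743, 0.669, 0.0]
force: [-0.5, -1.2, -1.0]
gripper_width: 0.801
grip_force: 0.0
t 15.375 tcp [ 0.5013 -0.2083  0.292 ] xang 84.05 tilt 0.02 F [-0.5 -1.2 -1. ] Tz [-0.01 -0.02  0.04] w 0.801 grip 0.0 q [ 0.16  0.61  0.34  1.51 -0.22  1.06  0.44]
tool offset [-5.00e-04 -1.00e-04  1.24e-01]
rz 0.05
```

```bash
python3 -m creep '[{"dr":[0,0,0],"offset":[0,0,0.03],"gripper":0.6},{"dr":[0,0,0],"offset":[0,0,0.035],"gripper":0.6},{"dr":[0,0,0],"offset":[0,0,0.035],"gripper":0.6},{"dr":[0,0,0],"offset":[0,0,0.024],"gripper":0.6},{"dr":[0,0,0],"offset":[0,0,0],"gripper":-1},{"dr":[0,0,0],"offset":[0,0,0],"gripper":-1},{"dr":[0,0,0],"offset":[0,0,0],"gripper":-1},{"dr":[0,0,0],"offset":[0,0,0],"gripper":-1},{"dr":[0,0,0],"offset":[0,0,0],"gripper":-1},{"dr":[0,0,0],"offset":[0,0,0],"gripper":-1}]' 100
python3 -c "
from h import *
go(None)"
python3 -m creep '[{"dr":[0,0,3],"offset":[0,0,0],"gripper":-1},{"dr":[0,0,3],"offset":[0,0,0],"gripper":-1},{"dr":[0,0,0],"offset":[0,0,0],"gripper":-1}]' 100 >/dev/null
python3 -c "
from h import *
go(None)"
python3 -m creep '[{"dr":[0,0,3],"offset":[0,0,0],"gripper":-1},{"dr":[0,0,3],"offset":[0,0,0],"gripper":-1},{"dr":[0,0,0],"offset":[0,0,0],"gripper":-1}]' 100 >/dev/null
python3 -c "
from h import *
go(None)"
```

```text
time_s: 16.62
tcp_pos: [0.5018, -0.2091, 0.1691]
orientation: [0.001, 0.743, 0.669, 0.0]
force: [0.2, 0.4, 11.1]
gripper_width: 0.128
grip_force: 104.5
t 16.625 tcp [ 0.5018 -0.2091  0.1691] xang 84.01 tilt 0.15 F [ 0.2  0.4 11.1] Tz [-0.07 -0.07  0.4 ] w 0.128 grip 104.5 q [ 0.19  0.76  0.27  1.69 -0.28  0.73  0.5 ]
t 17.0 tcp [ 0.5019 -0.2091  0.1691] xang 77.98 tilt 0.15 F [ 0.1 -1.1 10. ] Tz [-0.14  0.05  0.4 ] w 0.133 grip 101.6 q [ 0.18  0.77  0.31  1.69 -0.32  0.73  0.43]
t 17.375 tcp [ 0.5019 -0.2091  0.1691] xang 72.0 tilt 0.15 F [ 0.9 -1.2  9.3] Tz [-0.14 -0.03  0.37] w 0.129 grip 101.8 q [ 0.16  0.77  0.34  1.69 -0.35  0.74  0.35]
```

At 84° the grip met 0.4 N m at once, four times the screw's friction, and then only slipped on the bar. The key is against the hard stop, so I'll release and retreat.

```bash
python3 -m creep '[{"dr":[0,0,-4],"offset":[0,0,0],"gripper":-1},{"dr":[0,0,-4],"offset":[0,0,0],"gripper":-1},{"dr":[0,0,0],"offset":[0,0,0],"gripper":0},{"dr":[0,0,0],"offset":[0,0,0],"gripper":0.6},{"dr":[0,0,0],"offset":[0,0,0],"gripper":0.6},{"dr":[0,0,0],"offset":[0,0,0],"gripper":0.6},{"dr":[0,0,0],"offset":[0,0,-0.015],"gripper":0.6},{"dr":[0,0,0],"offset":[0,0,-0.03],"gripper":0.6},{"dr":[0,0,0],"offset":[0,0,-0.04],"gripper":0.6},{"dr":[0,0,0],"offset":[0,0,-0.04],"gripper":0.6}]' 80
python3 -m creep '[{"dr":[0,0,0],"offset":[-0.05,0,0],"gripper":0.6},{"dr":[0,0,0],"offset":[-0.05,0,0],"gripper":0.6},{"dr":[0,0,0],"offset":[-0.05,0,0],"gripper":0.6},{"dr":[0,0,0],"offset":[-0.05,0,0],"gripper":0.6},{"dr":[0,0,0],"offset":[0,0,0],"gripper":0.6},{"dr":[0,0,0],"offset":[0,0,0],"gripper":0.6}]' 80 >/dev/null
python3 - <<'E'
from h import *
p,d=snap('top');ps,ds=snap('side')
for n,D in(('top',d),('side',ds)):
    W=cloud(n,D); Q=W[(np.hypot(W[...,0]-.5012,W[...,1]+.209)<.06)&(W[...,2]>.14)&(W[...,2]<.24)]
    k=Q[Q[:,2]>.168]; print(n,len(k),k.mean(0).round(4),np.percentile(k[:,2],[5,50,95]).round(4),cv2.minAreaRect(k[:,:2].astype(np.float32)))
o=np.hstack([cv2.resize(p[165:245,340:420],(400,400),interpolation=cv2.INTER_CUBIC),cv2.resize(ps[90:190,270:370],(400,400),interpolation=cv2.INTER_CUBIC)])
cv2.imwrite('pics/crop6.png',np.clip(o[...,::-1]*1.5,0,255).astype(np.uint8))
E
```

```text
time_s: 18.62
tcp_pos: [0.501, -0.2086, 0.2941]
orientation: [-0.0, 0.766, 0.643, -0.0]
force: [-0.2, -0.1, -0.2]
gripper_width: 0.802
grip_force: 0.0
top 332 [ 0.5072 -0.209   0.1818] [0.1743 0.1827 0.185 ] ((0.5079498887062073, -0.20956343412399292), (0.08916869759559631, 0.01276433002203703), 84.55809020996094)
side 270 [ 0.5055 -0.2028  0.1787] [0.1698 0.1806 0.1833] ((0.5066207647323608, -0.20867739617824554), (0.08906880021095276, 0.014529529958963394), 85.61927795410156)
```

View pics/crop6.png

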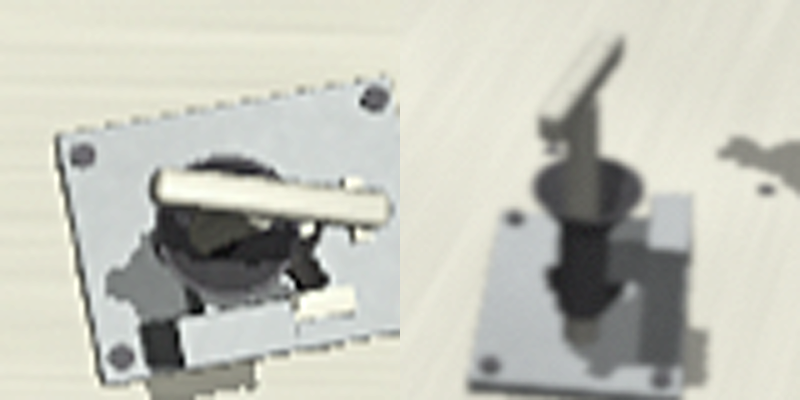

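The key leans about 0.04 rad in its bore clearance, which is within limits. A cream spot now shows at top crop (312,230), pixel (402,211), where the finger tip should be.

Run:
```python
from h import *
p,d=load('top');W=cloud('top',d)
for v in range(208,214):
  for u in range(400,406):
    w=W[v,u]; r=w[:2]-[.5012,-.209]; print(v,u,p[v,u],w.round(3),np.hypot(*r).round(3),np.degrees(np.arctan2(r[1],r[0])).round(0)) if .025<w[2]<.06 else 0
print(readout.sense()['time_s'],readout.sense()['tcp_pos'])
```

```text
209 400 [87 87 82] [ 0.511 -0.263  0.033] 0.055 -80.0
209 401 [109 111 102] [ 0.51  -0.265  0.036] 0.056 -81.0
209 402 [111 113 104] [ 0.51  -0.267  0.037] 0.058 -81.0
210 400 [143 145 135] [ 0.508 -0.262  0.036] 0.054 -83.0
210 401 [175 178 166] [ 0.508 -0.265  0.034] 0.057 -83.0
210 402 [157 159 148] [ 0.508 -0.267  0.036] 0.058 -83.0
211 400 [142 144 134] [ 0.506 -0.262  0.035] 0.054 -85.0
211 401 [159 162 150] [ 0.506 -0.265  0.036] 0.056 -85.0
19.475 [ 0.46713785 -0.40469777  0.29293727]
```

The finger's edge is at -86°, so its centre is at about -78.5°. That is 46° (0.81 rad) past the start, above the 0.72 rad needed. Handing in.

```bash
python3 -c "
from plant import ticket
print(ticket.job_done())"
```

```text
the job is handed in; nothing more can be done
None
```

The job is handed in: the screw is turned clockwise to its stop with the finger at about -78.5°, over the ratchet, and the long key stands released in the tube with its blade home in the slot (verdict not shown).

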